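# Straighten the slumped books and set the fallen bookend

## Task

The four pocket books in the desk rack have slumped over and their walnut bookend has fallen on its face. Gently push the row upright and closed up against the rack's end panel with every book pushed back square to the low rail, and stand the bookend on its foot with its flat face snug and square against the last book, centred on it, so that it holds the row. Don't ram the rack, and leave the mug, vase and stapler alone.

Things in the scene. Friction and masses are not known exactly. Their poses are not given: they have to be found in the camera images.
- rack: Fixed walnut book rack without floor. Origin: on the desk, inside corner of its two walls. Upright end panel: inner face y = 0, 15 mm thick towards +y, from x = -92 to +12, 120 mm high. Low back rail: inner face x = 0, 12 mm thick towards +x, from y = -80 to 0, 30 mm high; its free end flares out at 45 degrees to x = 16, y = -96. z up. The finished row fills x from -90 to 0 and y from -84 to 0 mm.
- book1_mid (a point): First book, next to the end panel: rigid pocket hardback, 22 mm thick (y), 90 deep (x), 110 high (z, foot to top), about 0.17 kg, smooth; binds when the row is squeezed. The point is its centre. Starts on the desk, slumped 18 degrees face to face with the others, top towards the end panel, foot away from it, and 5 to 25 mm short of the rail. Finished: centre at x = -45, y = -11 mm of the rack.
- book2_mid (a point): Second book: rigid pocket hardback, 18 mm thick (y), 90 deep (x), 110 high (z, foot to top), about 0.17 kg, smooth; binds when the row is squeezed. The point is its centre. Starts on the desk, slumped 18 degrees face to face with the others, top towards the end panel, foot away from it, and 5 to 25 mm short of the rail. Finished: centre at x = -45, y = -31 mm of the rack.
- book3_mid (a point): Third book: rigid pocket hardback, 24 mm thick (y), 90 deep (x), 110 high (z, foot to top), about 0.17 kg, smooth; binds when the row is squeezed. The point is its centre. Starts on the desk, slumped 18 degrees face to face with the others, top towards the end panel, foot away from it, and 5 to 25 mm short of the rail. Finished: centre at x = -45, y = -52 mm of the rack.
- book4_mid (a point): Fourth book, the outermost: rigid pocket hardback, 20 mm thick (y), 90 deep (x), 110 high (z, foot to top), about 0.17 kg, smooth; binds when the row is squeezed. The point is its centre. Starts on the desk, slumped 18 degrees face to face with the others, top towards the end panel, foot away from it, and 5 to 25 mm short of the rail. Finished: centre at x = -45, y = -74 mm of the rack.
- bookend_mid (a point): L-shaped walnut bookend, 0.24 kg. The point is the centre of its plate (92 mm wide x, 12 thick y, 180 high z). The flat face, to go against the books, looks to +y. At the plate's lower (-z) end a foot 92 wide, 12 thick juts 83 mm from the plate towards -y. Starts fallen on its flat face, top roughly towards the rack, foot sticking straight up. Tips onto its foot once within 18 degrees of upright.
- mug: White mug, 80 mm across, 90 mm high; not part of the job. Origin under its centre.
- vase: Small white vase, 76 mm across, 90 mm high; not part of the job. Origin under its centre.
- stapler: Stapler, 130 x 34 x 40 mm, to the left of the rack; not part of the job. Origin under its centre.

How it is judged (in metres and radians):
At the end, for the whole second after the job is handed in: Every book upright within 0.05 rad, square to the rack within 0.06 rad, within 4 mm of the rail and 4 mm of its place in the closed-up row. Bookend upright on its foot within 0.05 rad, face within 6 mm of the row, square within 0.10 rad, centred within 25 mm (angle between each of book1_mid, book2_mid, book3_mid, book4_mid, bookend_mid's own z axis and vertical below 0.05 rad and angle between the x axis of each of book1_mid, book2_mid, book3_mid, book4_mid and the x axis of rack, either way round below 0.06 rad and x of each of book1_mid, book2_mid, book3_mid, book4_mid in the frame of rack above -0.049 m and y of book1_mid in the frame of rack above -0.015 m and height (world z) of each of book1_mid, book2_mid, book3_mid, book4_mid below 0.06 m and y of book2_mid in the frame of rack above -0.035 m and y of book3_mid in the frame of rack above -0.056 m and y of book4_mid in the frame of rack above -0.078 m and height (world z) of bookend_mid between 0.08 and 0.095 m and y of bookend_mid in the frame of rack between -0.096 and -0.08 m and x of bookend_mid in the frame of rack between -0.07 and -0.02 m and angle between the y axis of bookend_mid and the y axis of rack, either way round below 0.1 rad and y of bookend_mid in the frame of book4_mid below 0 m); the robot touches nothing.
It fails at once if the rack is rammed: more than 60 N between the rack and the books or the robot (contact force between rack and anything else above 60 N).
It fails at once if the mug, vase or stapler is moved by more than 15 mm (distance of any of mug, vase, stapler from where it was at the start of the episode above 0.015 m).
It also fails if it takes over 72 s, if anything falls off the work surface, if the arm or the gripper's body presses on something with over 40 N, if the wrist force passes 120 N, or if a joint passes its speed limit or range.

## Robot

A 6-joint arm with a two-finger parallel gripper is mounted at the origin on the work surface. World frame = base frame: x ahead of the robot, y to its left, z up, the work surface at z = 0. Lengths are in m, angles in degrees, forces in N, time in s.
With the tool pointing down it reaches from about 0.4 to 0.825 m from the base axis. Payload 7 kg.
Tool frame: the origin (TCP) lies on the centre line of the jaws, within the pads' length; the fingertips stand 8 mm ahead of it and the grasp point (between the pads) lies 11 mm behind it; z points along the fingers, y is the line along which they close (so a half turn about z gives the same grasp; the last joint's range is limited). The gripper opens to 88 mm and grips with 3 to 60 N. Pads are 19 mm wide; open, the fingers measure 130 mm over their backs; the gripper's body (78 mm by 193 mm) begins 47 mm behind the grasp point.
Start: joints at [87.038, 20.546, 0.682, 0, -70.136, -16.507], TCP at [0.225, 0.636, 0.235] pointing down, gripper open.
Joint ranges: [-176.03, 176.03], [-82.01, 121.73], [-58.28, 71.71], [-173.87, 95.51], [-174.79, -0.11], [-173.66, 173.66]. Speed limits (degrees/s): [136.94, 136.94, 172.46, 180, 180, 180].

## Interface

Orientations are given as [roll, pitch, yaw] about the fixed x, y, z axes, in that order (R = Rz(yaw) Ry(pitch) Rx(roll)).
In Python, from plant import telemetry, viewer, close_job, models gives the robot as it stands.
- The arm moves only by the shell command python3 -m handwheel 'ROWS' [FORCE]. ROWS is JSON, a list of rows, each an object with "grip": the closure, from -1 (fully open) to 1 (shut); "travel": the shift along the tool's x, y, z as a fraction of full scale, a list of three; "spin": the turn about the tool's z as a fraction of full scale. A call has 1 to 8 rows; each row shifts and turns the commanded pose from where the row before left it, along the tool's axes as they then stand; what a row does not reach is not made up. Full scale, the value 1, is 0.025 m for a shift and 5 degrees for a turn. A row lasts 1/8 s, in which the tool goes at most 62.5 mm and 10.7 degrees, less where a joint would pass 70% of its speed; a pose out of reach is approached as far as the arm can. A call with a number of a shift or a turn outside -1 to 1 is refused whole. A call with a gripper value outside its range is refused whole. The fingers move at their own pace and stop on an object; FORCE is the grip in N (left out, the last holds). Time passes only in rows, so rows that do not move let the fingers close. It gives the time, the measured TCP pose, the force, the opening and the grip force at its end, in the units of the state.
- telemetry.get_state(): the state, without advancing time (a new reading comes with each control period).
- viewer.capture(name): name is "scene" or "side" or "wrist"; returns the picture (400x640x3 uint8, red, green, blue); there is no depth.
- viewer.calibration(name): a dict with "fx", "fy", "cx", "cy" (pixels), "T" (4x4, takes a point from camera to world coordinates); the wrist camera has in their place "T_tool_cam" (4x4, takes a point from camera to tool coordinates, whose origin is the TCP and whose axes are the flange's). Camera axes: x right, y down, z forward; pixel columns grow to the right and rows downward; lengths in m; the calibration is good to about 2 mm. A picture is of the moment at which its call begins: read the wrist's pose just before it. calibration takes no time and is no camera call.
- close_job(): hands the job in; it is judged then, once.
Trained networks look in the newest picture that a camera, given by its name, has taken for a name from the list of things; names that differ only in an ending like _2 or _b are one class to them, and where a whole thing is asked for, a point or a joint stands for the part that bears it (a point fixed in the world has none). Each returns a list of dicts, best first, with "p" (0 to 1); they miss things now and then, are a little off and sometimes report something else, mostly with a low value. They report only what shows in the picture. A call takes as long as a camera call.
- models.find_in(camera, thing): "position" ([column, row] in pixels, amid what is visible of it).
The state is a dict: "time_s": time; "joints": joint angles; "qd": joint speeds; "joint_torque": joint torques, N m; "tcp_pos": TCP position; "eef_rot": TCP orientation; "contact_force": force on the tool from outside, world axes, zero at the start; "moment": the same for the moment, N m; "gripper_width": finger opening in m; "gripper_force": force on a finger pad.
Only numpy, scipy, OpenCV 4.12 (cv2) and the standard library are available. Lean on these libraries where they do the work, as an engineer would, in place of code of your own. Each camera call takes 0.05 s, during which the arm holds its last target. There are 200 camera calls.

## Working session

There is one attempt and no reset: what is moved stays moved. The work goes in short steps, Python scripts to look and compute and a shell command to move; the robot and the scene stay as the last step left them, time stands still between calls to the robot, and variables do not carry over. Pictures are saved under pics/ and viewed, at most 10 in all, crops included, and the job is handed in when it is done.

```bash
ls; mkdir -p pics; cat > h.py <<'E'
import numpy as np,cv2
from plant import telemetry,viewer,models
from scipy.spatial.transform import Rotation as R
def toolT():
    s=telemetry.get_state();T=np.eye(4);T[:3,:3]=R.from_euler('xyz',s['eef_rot'],degrees=True).as_matrix();T[:3,3]=s['tcp_pos'];return T
def cal(n):
    c=viewer.calibration(n);K=np.array([[c['fx'],0,c['cx']],[0,c['fy'],c['cy']],[0,0,1.]])
    T=np.array(c['T']) if 'T' in c else toolT()@np.array(c['T_tool_cam'])
    return K,T
def snap(n,f=None):
    k=cal(n);im=viewer.capture(n)
    if f: cv2.imwrite('pics/'+f,cv2.cvtColor(im,cv2.COLOR_RGB2BGR))
    return im,k
def onz(px,k,z):
    K,T=k;d=T[:3,:3]@np.linalg.inv(K)@[px[0],px[1],1];o=T[:3,3];return o+d*(z-o[2])/d[2]
def proj(P,k):
    K,T=k;p=(np.asarray(P)-T[:3,3])@T[:3,:3];p=p@K.T;return p[...,:2]/p[...,2:]
E
python3 - <<'E'
from h import *
s=telemetry.get_state();print(s)
for n in('scene','side','wrist'):
    im,k=snap(n,n+'0.png');print(n,k[1].round(3).tolist(),k[0][0,0])
    for t in('rack','book1_mid','book4_mid','bookend_mid','mug','vase','stapler'):
        r=models.find_in(n,t);print(t,[(np.round(q['position']),round(q['p'],2)) for q in r[:3]])
a=[cv2.imread(f'pics/{n}0.png') for n in('scene','side','wrist')]
E
```

```text
pics
{'time_s': 0.0, 'joints': array([ 8.70377218e+01,  2.05945222e+01,  6.33918182e-01, -2.10713191e-02,
       -7.01361734e+01, -1.65084206e+01]), 'qd': array([ 0.00234657, -0.04397131, -0.05243189, -0.00492747, -0.03678801,
        0.00324387]), 'joint_torque': array([ 7.02877533e-04, -5.82715344e+01,  2.93062645e+01,  6.99704692e+00,
        6.97860582e-03, -1.33429407e-04]), 'tcp_pos': array([0.22483715, 0.63594594, 0.23358594]), 'eef_rot': array([ 1.79901583e+02, -8.51115712e-03, -1.94778680e+01]), 'contact_force': array([-0.48952567,  0.04837903,  0.17640735]), 'moment': array([-0.04361389,  0.04349752,  0.00276144]), 'gripper_force': 0.0, 'gripper_width': 0.08758216662948418}
scene [[0.89, 0.351, -0.29, 0.93], [0.455, -0.681, 0.574, -0.726], [0.004, -0.643, -0.766, 1.085], [0.0, 0.0, 0.0, 1.0]] 510.26308944902775
rack [(array([378., 176.]), 0.74)]
book1_mid [(array([369., 169.]), 0.81)]
book4_mid [(array([346., 200.]), 0.69)]
bookend_mid [(array([282., 282.]), 0.74)]
mug [(array([319., 337.]), 0.71)]
vase [(array([407., 120.]), 0.9)]
stapler [(array([338., 126.]), 0.92)]
side [[-0.998, -0.045, 0.048, 0.493], [-0.065, 0.569, -0.82, 0.918], [0.01, -0.821, -0.57, 0.676], [0.0, 0.0, 0.0, 1.0]] 413.15674862847357
rack [(array([284., 234.]), 0.92)]
book1_mid [(array([307., 224.]), 0.71)]
book4_mid [(array([301., 197.]), 0.62)]
bookend_mid [(array([321., 165.]), 0.9)]
mug [(array([279., 139.]), 0.85)]
vase [(array([265., 339.]), 0.89)]
stapler [(array([366., 305.]), 0.67)]
wrist [[-0.334, -0.908, -0.251, 0.292], [-0.943, 0.322, 0.089, 0.612], [0.0, 0.266, -0.964, 0.384], [0.0, 0.0, 0.0, 1.0]] 281.11878002347504
rack []
book1_mid []
book4_mid []
bookend_mid []
mug []
vase []
stapler []
```

View pics/scene0.png

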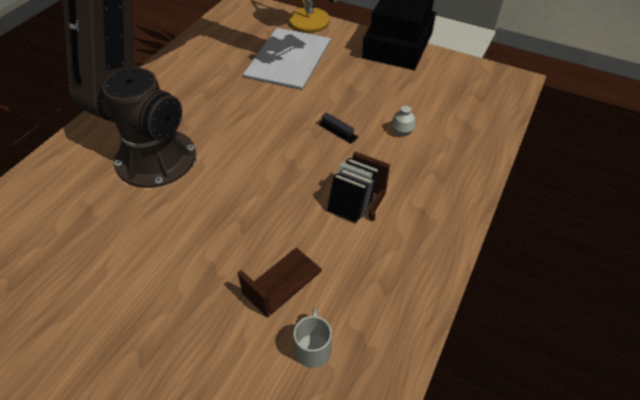

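View pics/side0.png

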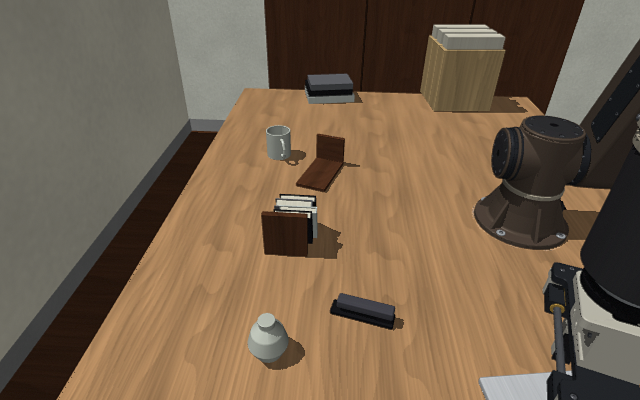

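```bash
python3 - <<'E'
from h import *
S=cal('scene');D=cal('side')
for n,a,b,z in(('rack',(378,176),(284,234),.06),('b4',(346,200),(301,197),.06),('bend',(282,282),(321,165),.03),('mug',(319,337),(279,139),.045),('vase',(404,122),(265,339),.045),('stap',(338,126),(366,305),.02)):
    print(n,onz(a,S,z).round(3),onz(b,D,z).round(3))
a=cv2.imread('pics/scene0.png')[140:320,230:410];b=cv2.imread('pics/side0.png')[120:270,240:360]
c=np.hstack([cv2.resize(a,(400,400),interpolation=2),cv2.resize(b,(400,500),interpolation=2)[:400]]) 
c=np.hstack([cv2.resize(a,(400,400),interpolation=2),cv2.resize(b,(320,400),interpolation=2)])
cv2.imwrite('pics/c0.png',c)
E
```

```text
rack [0.635 0.184 0.06 ] [0.612 0.179 0.06 ]
b4 [0.594 0.066 0.06 ] [0.587 0.024 0.06 ]
bend [ 0.559 -0.209  0.03 ] [ 0.546 -0.2    0.03 ]
mug [ 0.704 -0.299  0.045] [ 0.697 -0.338  0.045]
vase [0.613 0.44  0.045] [0.61  0.457 0.045]
stap [0.43  0.356 0.02 ] [0.424 0.343 0.02 ]
```

View pics/c0.png

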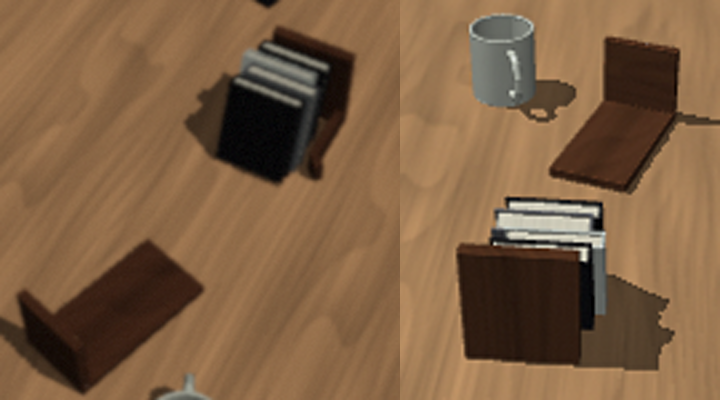

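The scene crop shows the slumped books around scene px (360,190). The bookend lies flat around (282,282), with its foot end at (250,290) and its top towards the rack. I'm moving the wrist camera over the work area.

```bash
A='{"grip":-1,"travel":[0.5,1,0],"spin":0}'
python3 -m handwheel '[{"grip":-1,"travel":[0,0,-0.8],"spin":-1},{"grip":-1,"travel":[0,0,-0.8],"spin":-1},{"grip":-1,"travel":[0,0,-0.8],"spin":-1},{"grip":-1,"travel":[0,0,-0.8],"spin":-0.9},{"grip":-1,"travel":[0.5,1,0],"spin":0},{"grip":-1,"travel":[0.5,1,0],"spin":0},{"grip":-1,"travel":[0.5,1,0],"spin":0},{"grip":-1,"travel":[0.5,1,0],"spin":0}]'
python3 -m handwheel '[{"grip":-1,"travel":[0.5,1,0],"spin":0},{"grip":-1,"travel":[0.5,1,0],"spin":0},{"grip":-1,"travel":[0.5,1,0],"spin":0},{"grip":-1,"travel":[0.5,1,0],"spin":0},{"grip":-1,"travel":[0.5,1,0],"spin":0},{"grip":-1,"travel":[0.5,1,0],"spin":0},{"grip":-1,"travel":[0.5,1,0],"spin":0},{"grip":-1,"travel":[0.5,1,0],"spin":0}]'
python3 -m handwheel '[{"grip":-1,"travel":[0.5,1,0],"spin":0},{"grip":-1,"travel":[0.5,1,0],"spin":0},{"grip":-1,"travel":[0.5,1,0],"spin":0},{"grip":-1,"travel":[0.5,1,0],"spin":0},{"grip":-1,"travel":[0.5,1,0],"spin":0},{"grip":-1,"travel":[0.5,1,0],"spin":0},{"grip":-1,"travel":[0,1,0],"spin":0},{"grip":-1,"travel":[0,1,0],"spin":0}]'
python3 -m handwheel '[{"grip":-1,"travel":[0,1,0],"spin":0},{"grip":-1,"travel":[0,1,0],"spin":0},{"grip":-1,"travel":[0,0,0],"spin":0},{"grip":-1,"travel":[0,0,0],"spin":0}]'
python3 - <<'E'
from h import *
im,k=snap('wrist','w1.png');print(k[1].round(4).tolist(),k[0].tolist())
np.savez('w1.npz',K=k[0],T=k[1])
E
```

```text
time_s: 2.2
tcp_pos: [0.2755, 0.5354, 0.3146]
eef_rot: [-180.0, -0.0, 0.0]
contact_force: [0.3, -0.9, 0.3]
gripper_width: 0.0875
gripper_force: 0.0
time_s: 3.2
tcp_pos: [0.3758, 0.3347, 0.3146]
eef_rot: [-180.0, -0.0, 0.0]
contact_force: [0.4, -1.1, -0.2]
gripper_width: 0.0874
gripper_force: 0.0
time_s: 4.2
tcp_pos: [0.4502, 0.1347, 0.3144]
eef_rot: [180.0, 0.0, 0.0]
contact_force: [0.7, 0.9, 0.3]
gripper_width: 0.0878
gripper_force: 0.0
time_s: 4.7
tcp_pos: [0.4503, 0.0862, 0.3146]
eef_rot: [-180.0, -0.0, -0.0]
contact_force: [0.3, -0.3, 0.8]
gripper_width: 0.0876
gripper_force: 0.0
[[-0.0011, -0.9639, -0.2662, 0.5213], [-1.0, 0.0012, -0.0002, 0.0859], [0.0005, 0.2662, -0.9639, 0.4636], [0.0, 0.0, 0.0, 1.0]] [[281.11878002347504, 0.0, 321.13563684358724], [0.0, 281.11878002347504, 199.21997615847573], [0.0, 0.0, 1.0]]
```

View pics/w1.png

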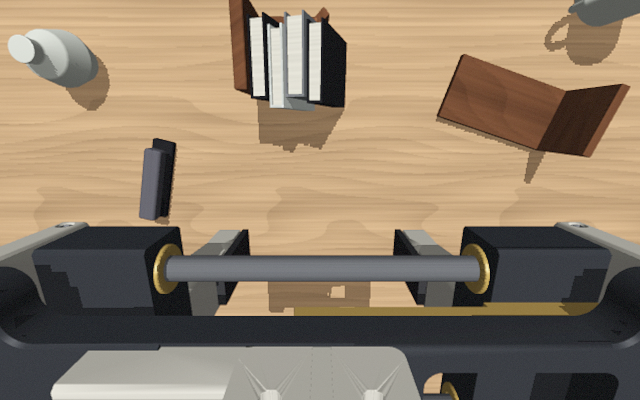

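The wrist picture shows the bookend plate with top corners at (462,54) and (437,118), and foot base at about (570,88) and (537,150). The foot tip runs (629,85) to (590,156). The books span (250–346, 10–108), with the end panel at (240,45).

```bash
python3 - <<'E'
from h import *
d=np.load('w1.npz');k=(d['K'],d['T'])
for p,z in(((462,54),.012),((437,118),.012),((569,89),.012),((537,149),.012),((629,85),.095),((590,156),.095),((600,157),.095),((610,12),.09),((229,0),.12),((236,88),.12),((247,92),.12),((160,215),.04)):
    print(p,z,onz(p,k,z).round(4))
E
```

```text
(462, 54) 0.012 [ 0.6161 -0.1199  0.012 ]
(437, 118) 0.012 [ 0.5264 -0.0932  0.012 ]
(569, 89) 0.012 [ 0.5681 -0.2873  0.012 ]
(537, 149) 0.012 [ 0.4789 -0.2573  0.012 ]
(629, 85) 0.095 [ 0.564  -0.2911  0.095 ]
(590, 156) 0.095 [ 0.4776 -0.2652  0.095 ]
(600, 157) 0.095 [ 0.4763 -0.2787  0.095 ]
(610, 12) 0.09 [ 0.644 -0.251  0.09 ]
(229, 0) 0.12 [0.6457 0.1833 0.12  ]
(236, 88) 0.12 [0.5584 0.183  0.12  ]
(247, 92) 0.12 [0.5541 0.1707 0.12  ]
(160, 215) 0.04 [0.3786 0.3416 0.04  ]
```

```bash
python3 -c "
from h import *
print(telemetry.get_state()['joints'].round(1))"
python3 -m handwheel '[{"grip":1,"travel":[0.3,1,0],"spin":0},{"grip":1,"travel":[0.3,1,0],"spin":0},{"grip":1,"travel":[0.3,1,0],"spin":0},{"grip":1,"travel":[0.3,1,0],"spin":0},{"grip":1,"travel":[0.3,1,0],"spin":0},{"grip":1,"travel":[0.3,1,0],"spin":0},{"grip":1,"travel":[0.3,1,0],"spin":0},{"grip":1,"travel":[0.3,1,0],"spin":0}]' 20
python3 -m handwheel '[{"grip":1,"travel":[0.1,1,0],"spin":0},{"grip":1,"travel":[0.1,1,0],"spin":0},{"grip":1,"travel":[0.1,1,0],"spin":0},{"grip":1,"travel":[0.1,1,0],"spin":0},{"grip":1,"travel":[0,1,0],"spin":0},{"grip":1,"travel":[0,1,0],"spin":0},{"grip":1,"travel":[0,0.7,0],"spin":0},{"grip":1,"travel":[0,0,0],"spin":0}]'
python3 -c "
from h import *
print(telemetry.get_state()['joints'].round(1))"
```

```text
[ 35.6  -3.1 -17.5  -0.  -75.6  54.4]
time_s: 5.75
tcp_pos: [0.5109, -0.1137, 0.3143]
eef_rot: [180.0, 0.0, 0.1]
contact_force: [1.3, -0.0, 0.4]
gripper_width: 0.0135
gripper_force: 0.0
time_s: 6.75
tcp_pos: [0.5206, -0.2815, 0.314]
eef_rot: [-180.0, 0.0, -0.0]
contact_force: [-0.3, 0.6, -0.2]
gripper_width: 0.0004
gripper_force: 0.0
[ -9.5  10.4  -2.8  -0.  -76.8  99.5]
```

```bash

python3 -m handwheel '[{"grip":1,"travel":[0,0,0],"spin":1},{"grip":1,"travel":[0,0,0],"spin":1},{"grip":1,"travel":[0,0,0],"spin":1},{"grip":1,"travel":[0,0,0],"spin":1},{"grip":1,"travel":[0,0,0],"spin":1},{"grip":1,"travel":[0,0,0],"spin":1},{"grip":1,"travel":[0,0,0],"spin":1},{"grip":1,"travel":[0,0,0],"spin":1}]'
python3 -m handwheel '[{"grip":1,"travel":[0,0,0.5],"spin":1},{"grip":1,"travel":[0,0,0.5],"spin":1},{"grip":1,"travel":[0,0,0.5],"spin":1},{"grip":1,"travel":[0,0,0.5],"spin":1},{"grip":1,"travel":[0,0,0.5],"spin":1},{"grip":1,"travel":[0,0,0.5],"spin":1},{"grip":1,"travel":[0,0,0.5],"spin":1},{"grip":1,"travel":[0,0,0.5],"spin":1}]'
python3 -m handwheel '[{"grip":1,"travel":[0,0,0.5],"spin":1},{"grip":1,"travel":[0,0,0.5],"spin":1},{"grip":1,"travel":[0,0,0.5],"spin":1},{"grip":1,"travel":[0,0,0.5],"spin":1},{"grip":1,"travel":[0,0,0.5],"spin":1},{"grip":1,"travel":[0,0,0.4],"spin":0.3},{"grip":1,"travel":[0,0,0],"spin":0},{"grip":1,"travel":[0,0,0],"spin":0}]'
python3 - <<'E'
from h import *
im,k=snap('wrist');s=snap('side')[0]
c=np.hstack([im,cv2.resize(s[90:220,230:370],(431,400),interpolation=2)])
cv2.imwrite('pics/w2.png',cv2.cvtColor(cv2.resize(c,(800,300)),4))
print(k[1].round(3).tolist())
E
```

```text
time_s: 7.75
tcp_pos: [0.5207, -0.2801, 0.3146]
eef_rot: [-180.0, -0.0, -40.1]
contact_force: [0.0, -0.2, -0.7]
gripper_width: 0.0003
gripper_force: 0.0
time_s: 8.75
tcp_pos: [0.5207, -0.2801, 0.2143]
eef_rot: [-180.0, 0.0, -80.1]
contact_force: [-0.8, -0.1, -0.2]
gripper_width: -0.0001
gripper_force: 0.0
time_s: 9.75
tcp_pos: [0.5208, -0.2809, 0.1425]
eef_rot: [-180.0, -0.0, -106.4]
contact_force: [0.2, 0.4, -0.2]
gripper_width: 0.0001
gripper_force: 0.0
[[-0.959, 0.272, 0.077, 0.5], [0.283, 0.925, 0.255, -0.35], [-0.001, 0.267, -0.964, 0.291], [0.0, 0.0, 0.0, 1.0]]
```

View pics/w2.png

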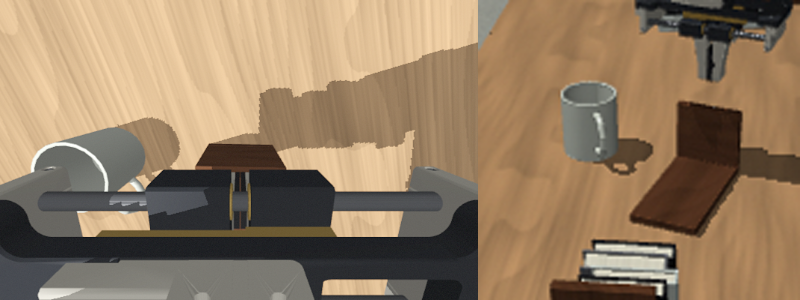

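The fingers are centred over the foot's outer tip edge (tip edge at about wrist px (321,222), which works out to (0.521,-0.281)). I'm descending until they make contact.

```bash

python3 -m handwheel '[{"grip":1,"travel":[0,0,0.7],"spin":0},{"grip":1,"travel":[0,0,0.7],"spin":0},{"grip":1,"travel":[0,0,0.1],"spin":0},{"grip":1,"travel":[0,0,0],"spin":0}]'
python3 -m handwheel '[{"grip":1,"travel":[0,0,0.08],"spin":0},{"grip":1,"travel":[0,0,0],"spin":0}]'
python3 -m handwheel '[{"grip":1,"travel":[0,0,0.06],"spin":0},{"grip":1,"travel":[0,0,0],"spin":0}]'
```

```text
time_s: 10.35
tcp_pos: [0.5208, -0.2812, 0.1051]
eef_rot: [-180.0, -0.0, -106.5]
contact_force: [-0.3, 1.1, 0.7]
gripper_width: 0.0004
gripper_force: 0.0
time_s: 10.6
tcp_pos: [0.5211, -0.2812, 0.1033]
eef_rot: [-179.9, -0.0, -106.5]
contact_force: [1.0, 0.3, 2.9]
gripper_width: 0.0006
gripper_force: 1.1
time_s: 10.85
tcp_pos: [0.5212, -0.2813, 0.1032]
eef_rot: [-179.9, -0.0, -106.4]
contact_force: [-3.2, 3.0, 13.5]
gripper_width: 0.0005
gripper_force: 6.8
```

```bash

python3 -m handwheel '[{"grip":1,"travel":[0.2,0,0],"spin":0},{"grip":1,"travel":[0.2,0,0],"spin":0},{"grip":1,"travel":[0.2,0,0],"spin":0}]'
python3 -m handwheel '[{"grip":1,"travel":[0.2,0,0],"spin":0},{"grip":1,"travel":[0.2,0,0],"spin":0},{"grip":1,"travel":[0,0,0],"spin":0}]'
python3 - <<'E'
from h import *
im,k=snap('wrist');s=snap('side')[0]
c=np.hstack([im,cv2.resize(s[90:220,230:370],(431,400),interpolation=2)])
cv2.imwrite('pics/w3.png',cv2.cvtColor(cv2.resize(c,(800,300)),4))
E
```

```text
time_s: 11.22
tcp_pos: [0.5168, -0.2958, 0.1028]
eef_rot: [-179.9, -0.0, -106.4]
contact_force: [-1.2, 1.1, 8.5]
gripper_width: 0.0003
gripper_force: 4.3
time_s: 11.6
tcp_pos: [0.5137, -0.3053, 0.1016]
eef_rot: [-179.9, -0.0, -106.5]
contact_force: [-1.3, 0.9, 5.4]
gripper_width: 0.0004
gripper_force: 2.7
```

View pics/w3.png

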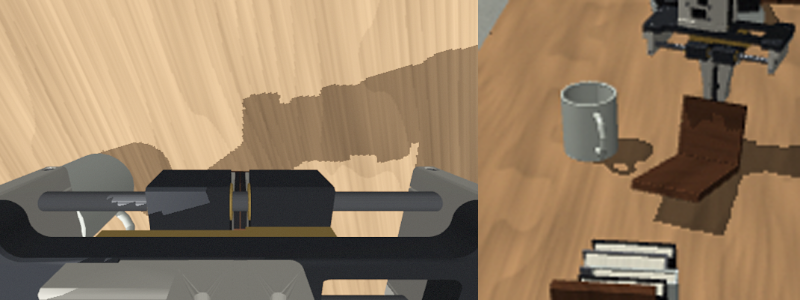

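```bash

python3 -m handwheel '[{"grip":1,"travel":[0.33,0,0.08],"spin":0},{"grip":1,"travel":[0.32,0,0.1],"spin":0},{"grip":1,"travel":[0.31,0,0.12],"spin":0}]'
python3 -m handwheel '[{"grip":1,"travel":[0.3,0,0.14],"spin":0},{"grip":1,"travel":[0.29,0,0.17],"spin":0},{"grip":1,"travel":[0.27,0,0.19],"spin":0}]'
python3 - <<'E'
from h import *
s=snap('side')[0];s1=snap('scene')[0]
c=np.hstack([cv2.resize(s[90:220,230:370],(431,400),interpolation=2),cv2.resize(s1[200:350,200:360],(426,400),interpolation=2)])
cv2.imwrite('pics/w4.png',cv2.cvtColor(cv2.resize(c,(800,380)),4))
E
```

```text
time_s: 12.08
tcp_pos: [0.5066, -0.3283, 0.0939]
eef_rot: [-180.0, -0.0, -106.5]
contact_force: [-1.5, -0.9, 3.8]
gripper_width: 0.0005
gripper_force: 1.8
time_s: 12.45
tcp_pos: [0.5002, -0.3488, 0.0804]
eef_rot: [180.0, 0.0, -106.5]
contact_force: [0.3, 0.3, -0.4]
gripper_width: 0.0007
gripper_force: 0.2
```

View pics/w4.png

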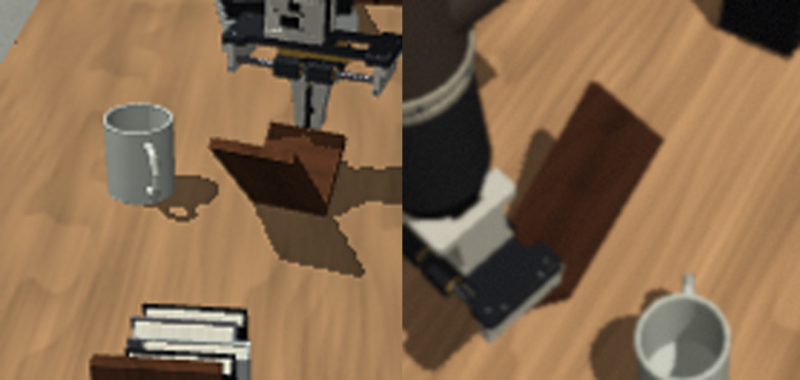

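The plate has risen to roughly 45°. I'm continuing the arc.

```bash

python3 -m handwheel '[{"grip":1,"travel":[0.2,0,0.24],"spin":0},{"grip":1,"travel":[0.2,0,0.25],"spin":0},{"grip":1,"travel":[0.18,0,0.26],"spin":0}]'
python3 -m handwheel '[{"grip":1,"travel":[0.16,0,0.28],"spin":0},{"grip":1,"travel":[0.15,0,0.29],"spin":0},{"grip":1,"travel":[0.14,0,0.3],"spin":0}]'
python3 -m handwheel '[{"grip":1,"travel":[0.12,0,0.3],"spin":0},{"grip":1,"travel":[0,0,0],"spin":0},{"grip":1,"travel":[0,0,0],"spin":0}]'
python3 - <<'E'
from h import *
s=snap('side')[0];s1=snap('scene')[0]
c=np.hstack([cv2.resize(s[90:220,230:370],(431,400),interpolation=2),cv2.resize(s1[200:350,200:360],(426,400),interpolation=2)])
cv2.imwrite('pics/w5.png',cv2.cvtColor(cv2.resize(c,(800,380)),4))
E
```

```text
time_s: 12.92
tcp_pos: [0.4962, -0.3627, 0.0617]
eef_rot: [180.0, 0.0, -106.5]
contact_force: [0.2, -0.4, 0.6]
gripper_width: 0.0006
gripper_force: 0.0
time_s: 13.3
tcp_pos: [0.4931, -0.3735, 0.04]
eef_rot: [180.0, -0.0, -106.5]
contact_force: [-0.2, 0.7, -0.1]
gripper_width: 0.0003
gripper_force: 0.0
time_s: 13.68
tcp_pos: [0.4925, -0.3762, 0.0332]
eef_rot: [-180.0, -0.0, -106.5]
contact_force: [-0.0, -0.1, -0.1]
gripper_width: 0.0005
gripper_force: 0.0
```

View pics/w5.png

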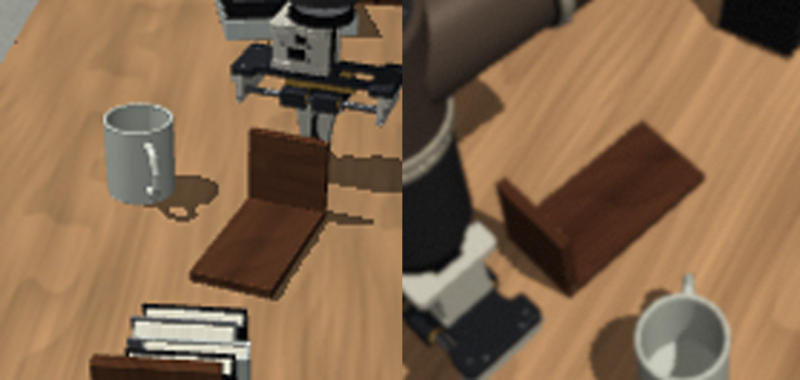

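The bookend slipped off the fingertip and fell back (side crop: plate flat again). I'm returning for another try with more overlap on the foot.

```bash

python3 -m handwheel '[{"grip":1,"travel":[0,0,-0.9],"spin":0},{"grip":1,"travel":[0,0,-0.9],"spin":0},{"grip":1,"travel":[0,0,-0.9],"spin":0},{"grip":1,"travel":[0,0,-0.9],"spin":0},{"grip":1,"travel":[-1,0,-0.77],"spin":0},{"grip":1,"travel":[-1,0,0],"spin":0},{"grip":1,"travel":[-1,0,0],"spin":0},{"grip":1,"travel":[-1,0,0],"spin":0}]'
python3 -m handwheel '[{"grip":1,"travel":[0,0,0],"spin":0},{"grip":1,"travel":[0,0,0],"spin":0}]'
python3 - <<'E'
from h import *
a=cv2.imread('pics/w2.png')
im,k=snap('wrist','w6.png')
for c in (290,320,350): print(c,im[190:232:2,c].sum(1).tolist())
# row profile at row 215: extents
print(im[218,230:420:6].sum(1).tolist())
for r in(218,220,222,224): print(r,onz((321,r),k,.095).round(4))
print([(np.round(q['position']),round(q['p'],2)) for q in models.find_in('wrist','bookend_mid')])
E
```

```text
time_s: 14.78
tcp_pos: [0.521, -0.2794, 0.1429]
eef_rot: [-179.9, 0.0, -106.5]
contact_force: [-0.3, -0.1, -1.2]
gripper_width: 0.0004
gripper_force: 0.0
time_s: 15.02
tcp_pos: [0.5208, -0.2804, 0.1426]
eef_rot: [-180.0, -0.0, -106.4]
contact_force: [-0.8, 0.3, 0.7]
gripper_width: 0.0002
gripper_force: 0.0
290 [357, 126, 148, 128, 135, 133, 122, 150, 137, 135, 123, 131, 134, 137, 139, 141, 182, 182, 137, 86, 100]
320 [422, 102, 124, 114, 122, 128, 131, 132, 130, 129, 137, 139, 149, 157, 128, 132, 190, 177, 187, 180, 113]
350 [368, 218, 127, 130, 127, 136, 113, 138, 143, 128, 129, 123, 136, 139, 129, 129, 155, 197, 140, 106, 104]
[407, 580, 568, 567, 575, 601, 121, 127, 128, 135, 139, 135, 133, 123, 142, 128, 136, 132, 128, 124, 129, 144, 139, 125, 137, 480, 566, 531, 568, 543, 534, 586]
218 [ 0.5194 -0.2837  0.095 ]
220 [ 0.5198 -0.2822  0.095 ]
222 [ 0.5203 -0.2807  0.095 ]
224 [ 0.5207 -0.2792  0.095 ]
[(array([322., 211.]), 0.57)]
```

```bash

python3 -m handwheel '[{"grip":1,"travel":[-0.3,0,0.7],"spin":0},{"grip":1,"travel":[0,0,0.7],"spin":0},{"grip":1,"travel":[0,0,0.24],"spin":0},{"grip":1,"travel":[0,0,0],"spin":0}]'
python3 -m handwheel '[{"grip":1,"travel":[0.2,0,0],"spin":0},{"grip":1,"travel":[0.2,0,0],"spin":0},{"grip":1,"travel":[0.2,0,0],"spin":0},{"grip":1,"travel":[0.2,0,0],"spin":0}]'
python3 -m handwheel '[{"grip":1,"travel":[0.2,0,0.04],"spin":0},{"grip":1,"travel":[0.2,0,0.06],"spin":0},{"grip":1,"travel":[0,0,0],"spin":0}]'
```

```text
time_s: 15.62
tcp_pos: [0.5221, -0.274, 0.1033]
eef_rot: [180.0, -0.1, -106.5]
contact_force: [-7.0, 4.1, 17.1]
gripper_width: 0.0005
gripper_force: 8.2
time_s: 16.12
tcp_pos: [0.5168, -0.2933, 0.1031]
eef_rot: [-180.0, -0.0, -106.5]
contact_force: [-4.6, 1.3, 10.2]
gripper_width: 0.0005
gripper_force: 4.9
time_s: 16.5
tcp_pos: [0.5137, -0.3037, 0.101]
eef_rot: [-180.0, -0.1, -106.5]
contact_force: [-5.1, -0.0, 15.9]
gripper_width: 0.0004
gripper_force: 7.8
```

```bash

python3 -m handwheel '[{"grip":1,"travel":[0.3,0,0.08],"spin":0},{"grip":1,"travel":[0.3,0,0.11],"spin":0}]'
python3 -m handwheel '[{"grip":1,"travel":[0.28,0,0.14],"spin":0},{"grip":1,"travel":[0.26,0,0.17],"spin":0}]'
python3 -m handwheel '[{"grip":1,"travel":[0.24,0,0.2],"spin":0}]'
```

```text
time_s: 16.75
tcp_pos: [0.5094, -0.3182, 0.0964]
eef_rot: [-180.0, -0.1, -106.5]
contact_force: [-6.1, -2.8, 13.8]
gripper_width: 0.0003
gripper_force: 6.9
time_s: 17.0
tcp_pos: [0.5053, -0.332, 0.0888]
eef_rot: [-180.0, -0.2, -106.5]
contact_force: [-8.3, -6.8, 16.0]
gripper_width: 0.0004
gripper_force: 8.0
time_s: 17.12
tcp_pos: [0.5034, -0.3383, 0.0841]
eef_rot: [-180.0, -0.2, -106.5]
contact_force: [-9.3, -10.3, 16.9]
gripper_width: 0.0005
gripper_force: 8.7
```

```bash

python3 -m handwheel '[{"grip":1,"travel":[0.28,0,0.21],"spin":0},{"grip":1,"travel":[0.26,0,0.23],"spin":0}]'
python3 -m handwheel '[{"grip":1,"travel":[0.24,0,0.25],"spin":0},{"grip":1,"travel":[0.21,0,0.27],"spin":0}]'
python3 -m handwheel '[{"grip":1,"travel":[0.18,0,0.28],"spin":0}]'
```

```text
time_s: 17.38
tcp_pos: [0.5006, -0.3498, 0.0715]
eef_rot: [-179.9, -0.1, -106.5]
contact_force: [-0.5, -2.0, 1.4]
gripper_width: 0.0004
gripper_force: 1.2
time_s: 17.62
tcp_pos: [0.4973, -0.3589, 0.0567]
eef_rot: [180.0, 0.0, -106.5]
contact_force: [-0.0, 0.4, -0.1]
gripper_width: 0.0002
gripper_force: 0.1
time_s: 17.75
tcp_pos: [0.496, -0.3629, 0.0494]
eef_rot: [180.0, 0.0, -106.5]
contact_force: [-0.2, -0.6, -0.7]
gripper_width: 0.0005
gripper_force: 0.0
```

```bash
python3 - <<'E'
from h import *
s,k=snap('side','s7.png');print([(np.round(q['position']),round(q['p'],2)) for q in models.find_in('side','bookend_mid')])
a=cv2.imread('pics/side0.png').astype(int);b=cv2.imread('pics/s7.png').astype(int)
def m(a): g=a.sum(2); return ((g<170)).astype(int)
# ascii of dark region around bookend, each 3 px
for n,i in(('0',a),('7',b)):
    print(n)
    for r in range(122,200,4): print(''.join('#' if i[r,c].sum()<190 and i[r,c,2]>i[r,c,0]+12 else '.' for c in range(285,365,2)))
E
```

```text
[(array([326., 141.]), 0.67)]
0
........................................
........................................
........................................
................##......................
................##############..........
................##############..........
................##############..........
....####........##############..........
.........##.....##############..........
........#.......##############..........
......#.......#################.........
.............################...........
...........#################............
.........##################.............
........#################...............
......##################................
.......################.................
................######..................
...#....................................
........................................
7
..............###############...........
..............###############...........
..............###############...........
...............##############...........
...............##############...........
...............##################.......
................#################...##.#
.......#........###############.#.......
..........#.....################..#.#...
.................##############.#.......
......#.................#######.........
...........................#.#..###.....
....................................#...
........................................
........................................
........................................
........................................
........................................
...#....................................
........................................
```

The bookend is standing now: the side mask shows a vertical plate, columns about 313–350, rows 122–162. I'm backing up, spinning to the grasp yaw and measuring its top edge.

```bash

python3 -m handwheel '[{"grip":-1,"travel":[0.1,0,-1],"spin":0},{"grip":-1,"travel":[0,0,-1],"spin":0},{"grip":-1,"travel":[0,0,-1],"spin":0},{"grip":-1,"travel":[0,0,-1],"spin":0},{"grip":-1,"travel":[0,0,-1],"spin":0},{"grip":-1,"travel":[0,0,-1],"spin":0},{"grip":-1,"travel":[0,0,-1],"spin":0},{"grip":-1,"travel":[0,0,-1],"spin":-1}]'
python3 -m handwheel '[{"grip":-1,"travel":[0,0,-1],"spin":-1},{"grip":-1,"travel":[0,0,-1],"spin":-1},{"grip":-1,"travel":[0,0,0],"spin":-1},{"grip":-1,"travel":[0,0,0],"spin":-1},{"grip":-1,"travel":[0,0,0],"spin":-1},{"grip":-1,"travel":[0,0,0],"spin":-1},{"grip":-1,"travel":[0,0,0],"spin":-1},{"grip":-1,"travel":[0,0,0],"spin":-1}]'
python3 -m handwheel '[{"grip":-1,"travel":[0,0,0],"spin":-1},{"grip":-1,"travel":[0,0,0],"spin":-1},{"grip":-1,"travel":[0,0,0],"spin":-1},{"grip":-1,"travel":[0,0,0],"spin":-1},{"grip":-1,"travel":[0,0,0],"spin":-1},{"grip":-1,"travel":[0,0,0],"spin":-1},{"grip":-1,"travel":[0,0,0],"spin":-1},{"grip":-1,"travel":[0,0,0],"spin":-1}]'
python3 -m handwheel '[{"grip":-1,"travel":[-1,-0.5,0],"spin":-1},{"grip":-1,"travel":[-1,-0.5,0],"spin":0},{"grip":-1,"travel":[-1,-0.5,0],"spin":0},{"grip":-1,"travel":[-1,-0.5,0],"spin":0},{"grip":-1,"travel":[-0.7,-0.5,0],"spin":0},{"grip":-1,"travel":[0,0,0],"spin":0},{"grip":-1,"travel":[0,0,0],"spin":0}]'
python3 - <<'E'
from h import *
im,k=snap('wrist','w8.png');np.savez('w8.npz',K=k[0],T=k[1])
print([(np.round(q['position']),round(q['p'],2)) for q in models.find_in('wrist','bookend_mid')])
E
```

```text
time_s: 18.85
tcp_pos: [0.4956, -0.3649, 0.2511]
eef_rot: [180.0, 0.0, -101.4]
contact_force: [-0.0, 0.3, -0.9]
gripper_width: 0.0748
gripper_force: 0.0
time_s: 19.85
tcp_pos: [0.4956, -0.365, 0.3002]
eef_rot: [180.0, 0.0, -61.3]
contact_force: [-0.2, -0.2, -0.7]
gripper_width: 0.0876
gripper_force: 0.0
time_s: 20.85
tcp_pos: [0.4956, -0.365, 0.3002]
eef_rot: [-180.0, 0.0, -21.3]
contact_force: [0.0, 0.5, 0.1]
gripper_width: 0.0878
gripper_force: 0.0
time_s: 21.72
tcp_pos: [0.4027, -0.2704, 0.3005]
eef_rot: [180.0, -0.0, -16.4]
contact_force: [-0.5, 0.5, 0.2]
gripper_width: 0.0875
gripper_force: 0.0
[(array([325.,  82.]), 0.77), (array([22., 68.]), 0.3)]
```

View pics/w8.png

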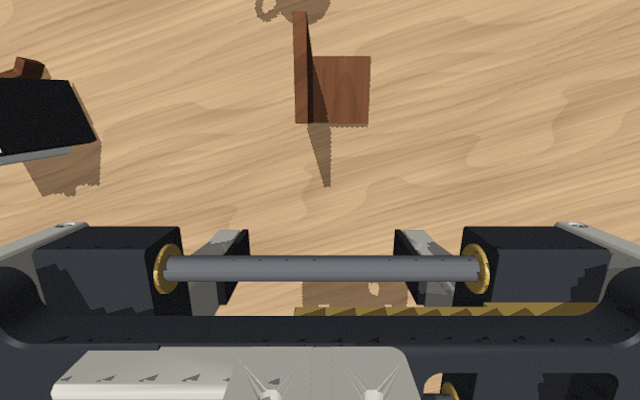

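The bookend stands upright. Its top edge runs from about (300,12) to (302,123) in the picture, and the foot covers (312–370, 56–125).

```bash
python3 - <<'E'
from h import *
d=np.load('w8.npz');k=(d['K'],d['T']);im=cv2.imread('pics/w8.png').astype(int)
for r in(20,40,70,100,115): print(r,im[r,286:322].sum(1).tolist())
for p in((293,12),(306,12),(295.5,123),(308,123)): print(onz(p,k,.18).round(4))
for p in((371,56),(369,124)): print(onz(p,k,.012).round(4))
E
```

```text
20 [510, 477, 341, 286, 295, 284, 275, 255, 278, 271, 271, 267, 250, 253, 255, 259, 249, 258, 271, 248, 169, 178, 285, 281, 282, 293, 284, 290, 299, 293, 292, 399, 513, 512, 503, 503]
40 [510, 511, 507, 504, 509, 515, 471, 313, 251, 256, 265, 264, 270, 266, 259, 254, 263, 260, 262, 257, 200, 63, 68, 106, 352, 487, 484, 483, 485, 489, 487, 486, 485, 487, 490, 488]
70 [499, 499, 503, 502, 506, 506, 515, 461, 240, 214, 223, 221, 226, 217, 228, 229, 213, 212, 211, 213, 199, 103, 55, 90, 82, 76, 108, 132, 147, 197, 264, 255, 249, 253, 259, 254]
100 [474, 482, 485, 488, 504, 505, 508, 517, 467, 224, 253, 251, 258, 250, 254, 257, 256, 261, 251, 260, 252, 193, 61, 70, 69, 85, 88, 102, 143, 134, 154, 154, 145, 149, 142, 133]
115 [503, 498, 500, 496, 490, 495, 483, 465, 419, 288, 227, 233, 232, 230, 238, 244, 238, 244, 240, 253, 249, 204, 53, 83, 70, 74, 80, 119, 146, 142, 151, 154, 142, 137, 143, 132]
[ 0.5626 -0.2937  0.18  ]
[ 0.5595 -0.3041  0.18  ]
[ 0.4763 -0.268   0.18  ]
[ 0.4731 -0.2791  0.18  ]
[ 0.5367 -0.3843  0.012 ]
[ 0.4471 -0.3593  0.012 ]
```

```bash

python3 -m handwheel '[{"grip":-1,"travel":[1,-0.15,0],"spin":0},{"grip":-1,"travel":[1,-0.14,0],"spin":0},{"grip":-1,"travel":[1,-0.14,0],"spin":0},{"grip":-1,"travel":[1,-0.14,0],"spin":0},{"grip":-1,"travel":[0.6,-0.12,0.5],"spin":0},{"grip":-1,"travel":[0,0,0.8],"spin":0},{"grip":-1,"travel":[0,0,0.8],"spin":0},{"grip":-1,"travel":[0,0,0.8],"spin":0}]'
python3 -m handwheel '[{"grip":-1,"travel":[0,0,0.8],"spin":0},{"grip":-1,"travel":[0,0,0.8],"spin":0},{"grip":-1,"travel":[0,0,0.8],"spin":0},{"grip":-1,"travel":[0,0,0.4],"spin":0},{"grip":1,"travel":[0,0,0],"spin":0},{"grip":1,"travel":[0,0,0],"spin":0},{"grip":1,"travel":[0,0,0],"spin":0},{"grip":1,"travel":[0,0,0],"spin":0}]' 50
python3 -m handwheel '[{"grip":1,"travel":[0,0,0],"spin":0},{"grip":1,"travel":[0,0,0],"spin":0}]'
```

```text
time_s: 22.82
tcp_pos: [0.5171, -0.2865, 0.2259]
eef_rot: [-180.0, 0.1, -16.5]
contact_force: [-0.0, 0.3, -0.0]
gripper_width: 0.0876
gripper_force: 0.0
time_s: 23.82
tcp_pos: [0.5178, -0.2865, 0.1584]
eef_rot: [-180.0, -0.1, -16.5]
contact_force: [-0.7, 0.1, 0.1]
gripper_width: 0.0531
gripper_force: 0.0
time_s: 24.08
tcp_pos: [0.5175, -0.2865, 0.1579]
eef_rot: [180.0, -0.0, -16.5]
contact_force: [1.0, -0.6, 0.5]
gripper_width: 0.0332
gripper_force: 0.0
```

```bash

python3 -m handwheel '[{"grip":1,"travel":[0,0,0],"spin":0},{"grip":1,"travel":[0,0,0],"spin":0},{"grip":1,"travel":[0,0,0],"spin":0},{"grip":1,"travel":[0,0,0],"spin":0}]'
python3 -m handwheel '[{"grip":1,"travel":[0,0,-0.5],"spin":0},{"grip":1,"travel":[0,0,-1],"spin":-0.8},{"grip":1,"travel":[0,0,-1],"spin":-1},{"grip":1,"travel":[0,0,-1],"spin":-1},{"grip":1,"travel":[0,0,-1],"spin":-0.5},{"grip":1,"travel":[-0.3,-1,0],"spin":0},{"grip":1,"travel":[-0.3,-1,0],"spin":0},{"grip":1,"travel":[-0.3,-1,0],"spin":0}]'
python3 -m handwheel '[{"grip":1,"travel":[-0.3,-1,0],"spin":0},{"grip":1,"travel":[-0.3,-1,0],"spin":0},{"grip":1,"travel":[-0.3,-1,0],"spin":0},{"grip":1,"travel":[-0.3,-1,0],"spin":0},{"grip":1,"travel":[-0.3,-1,0],"spin":0},{"grip":1,"travel":[-0.3,-1,0],"spin":0},{"grip":1,"travel":[0,-1,0],"spin":0},{"grip":1,"travel":[0,-1,0],"spin":0}]'
python3 -m handwheel '[{"grip":1,"travel":[0,-1,0],"spin":0},{"grip":1,"travel":[0,-1,0],"spin":0},{"grip":1,"travel":[0,-1,0],"spin":0},{"grip":1,"travel":[0,-1,0],"spin":0},{"grip":1,"travel":[0,0,0],"spin":0},{"grip":1,"travel":[0,0,0],"spin":0}]'
python3 - <<'E'
from h import *
im,k=snap('wrist','w9.png');np.savez('w9.npz',K=k[0],T=k[1])
for t in('bookend_mid','rack'):print([(np.round(q['position']),round(q['p'],2)) for q in models.find_in('wrist',t)])
a=cv2.cvtColor(im,4)[0:260,180:460]
cv2.imwrite('pics/c9.png',cv2.resize(a,(644,598),interpolation=cv2.INTER_CUBIC))
E
```

```text
time_s: 24.58
tcp_pos: [0.5172, -0.2863, 0.1574]
eef_rot: [-180.0, 0.0, -16.5]
contact_force: [0.1, 0.2, -3.9]
gripper_width: 0.0119
gripper_force: 50.0
time_s: 25.58
tcp_pos: [0.4946, -0.2109, 0.2712]
eef_rot: [180.0, -0.0, 0.0]
contact_force: [1.4, -0.1, -2.6]
gripper_width: 0.0115
gripper_force: 50.0
time_s: 26.58
tcp_pos: [0.4497, -0.0107, 0.2714]
eef_rot: [-180.0, -0.1, 0.0]
contact_force: [0.1, 0.5, -2.7]
gripper_width: 0.0113
gripper_force: 50.0
time_s: 27.32
tcp_pos: [0.4497, 0.0883, 0.2708]
eef_rot: [-180.0, -0.0, 0.1]
contact_force: [0.3, 0.4, -3.6]
gripper_width: 0.0118
gripper_force: 50.0
[(array([346., 193.]), 0.93)]
[(array([230.,  36.]), 0.98)]
```

View pics/c9.png

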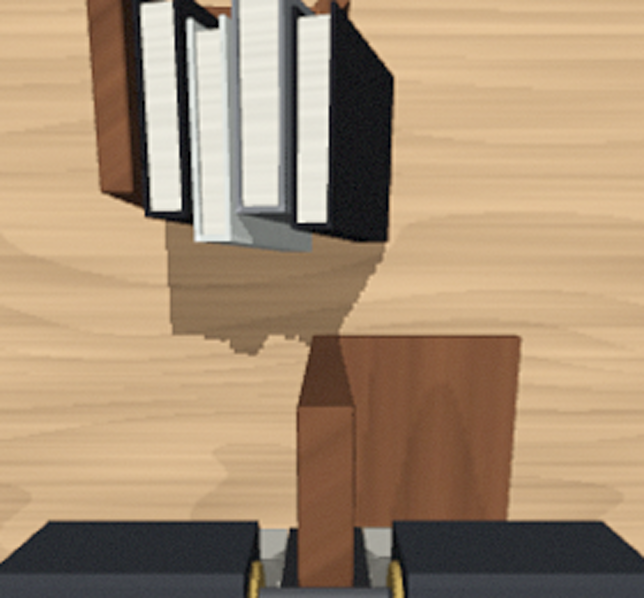

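The crop shows the panel top edges running (88,0)–(102,190) outside and (122,0)–(135,192) inside. Book4's foot corners are at (387,241) and (393,78), and book2 protrudes furthest, to (195,242).

```bash
python3 - <<'E'
from h import *
d=np.load('w9.npz');k=(d['K'],d['T'])
f=lambda x,y,z:onz((180+x/2.3,y/2.3),k,z)[:2].round(4)
print('panel outer',f(88,0,.12),f(102,190,.12)); print('inner',f(122,0,.12),f(135,192,.12))
print('b4 foot',f(387,241,.0),f(393,78,.0))
zt=.11*np.cos(.314);t=np.sin(.314)
# far = outer(-y) side top corner is lower? book leans to +y: -y face top corner higher by th*sin
for n,(x,y),z in(('b1 front top in',(147,217),zt),('b1 fr top out',(183,212),zt+.022*t),('b2',(195,242),zt),('b3',(240,210),zt),('b4',(297,230),zt),('b4out',(327,225),zt+.02*t)): print(n,f(x,y,z))
for n,(x,y),z in(('b2foot',(310,250),.0),('b3foot?',(385,241),0)): print(n,f(x,y,z))
im=cv2.imread('pics/w9.png').astype(int)
for r in(20,50,75):print(r,[tuple(q) for q in im[r,212:246].tolist()][::1] if r==50 else im[r,212:246].sum(1).tolist())
E
```

```text
panel outer [0.6292 0.1831] [0.558 0.184]
inner [0.6292 0.1694] [0.5572 0.1698]
b4 foot [0.5437 0.0494] [0.6334 0.0482]
b1 front top in [0.5484 0.1693]
b1 fr top out [0.5499 0.1513]
b2 [0.5375 0.1479]
b3 [0.5514 0.1266]
b4 [0.5428 0.1006]
b4out [0.5445 0.0868]
b2foot [0.5384 0.0969]
b3foot? [0.5437 0.0506]
20 [556, 558, 555, 561, 558, 564, 513, 274, 245, 249, 258, 257, 266, 271, 273, 271, 284, 281, 287, 277, 265, 214, 131, 98, 93, 84, 100, 114, 81, 268, 578, 698, 682, 675]
50 [(144, 184, 216), (145, 185, 217), (143, 183, 216), (143, 184, 216), (144, 183, 216), (142, 183, 216), (143, 183, 216), (148, 187, 220), (133, 174, 207), (83, 115, 152), (52, 77, 119), (55, 83, 124), (54, 80, 126), (59, 86, 129), (60, 88, 130), (58, 85, 129), (57, 85, 129), (59, 86, 129), (59, 84, 127), (56, 83, 127), (60, 86, 130), (59, 84, 129), (54, 78, 122), (45, 66, 100), (26, 34, 53), (25, 29, 44), (23, 29, 49), (26, 28, 43), (31, 31, 32), (41, 35, 31), (23, 21, 23), (131, 140, 141), (203, 213, 216), (219, 230, 232)]
75 [517, 523, 518, 522, 523, 520, 522, 526, 523, 529, 482, 302, 267, 273, 277, 280, 288, 292, 291, 281, 287, 277, 277, 260, 226, 160, 77, 101, 101, 116, 115, 84, 298, 591]
```

```bash

python3 -m handwheel '[{"grip":1,"travel":[0,0,0],"spin":1},{"grip":1,"travel":[0,0,0],"spin":1},{"grip":1,"travel":[0,0,0],"spin":1},{"grip":1,"travel":[0,0,0],"spin":1},{"grip":1,"travel":[0,0,0],"spin":1},{"grip":1,"travel":[0,0,0],"spin":1},{"grip":1,"travel":[0,0,0],"spin":1},{"grip":1,"travel":[0,0,0],"spin":1}]'
python3 -m handwheel '[{"grip":1,"travel":[0,0,0],"spin":1},{"grip":1,"travel":[0,0,0],"spin":1},{"grip":1,"travel":[0,0,0],"spin":1},{"grip":1,"travel":[0,0,0],"spin":1},{"grip":1,"travel":[0,0,0],"spin":1},{"grip":1,"travel":[0,0,0],"spin":1},{"grip":1,"travel":[0,0,0],"spin":1},{"grip":1,"travel":[0,0,0],"spin":1}]'
python3 -m handwheel '[{"grip":1,"travel":[0,0,0.5],"spin":1},{"grip":1,"travel":[-0.2,-0.5,0.5],"spin":1},{"grip":1,"travel":[-0.2,-0.5,0.7],"spin":0.1},{"grip":1,"travel":[-0.2,-0.5,0.8],"spin":0},{"grip":1,"travel":[-0.2,-0.5,0.8],"spin":0},{"grip":1,"travel":[-0.07,0,0.75],"spin":0},{"grip":1,"travel":[0,0,0],"spin":0}]'
```

```text
time_s: 28.48
tcp_pos: [0.4498, 0.0879, 0.2704]
eef_rot: [-180.0, -0.0, -40.2]
contact_force: [0.1, 1.1, -2.6]
gripper_width: 0.0118
gripper_force: 50.0
time_s: 29.48
tcp_pos: [0.4498, 0.0879, 0.2704]
eef_rot: [-180.0, -0.0, -80.2]
contact_force: [-0.4, -0.6, -2.3]
gripper_width: 0.0119
gripper_force: 50.0
time_s: 30.35
tcp_pos: [0.4986, 0.1101, 0.1677]
eef_rot: [179.8, -0.1, -90.5]
contact_force: [0.2, 0.3, -1.8]
gripper_width: 0.0115
gripper_force: 50.0
```

```bash

python3 -m handwheel '[{"grip":1,"travel":[0,-0.6,0],"spin":0},{"grip":1,"travel":[0,-0.6,0],"spin":0},{"grip":1,"travel":[0,-0.15,0],"spin":0},{"grip":1,"travel":[0,-0.15,0],"spin":0},{"grip":1,"travel":[0,-0.15,0],"spin":0}]'
python3 -m handwheel '[{"grip":1,"travel":[0,-0.15,0],"spin":0},{"grip":1,"travel":[0,-0.1,0],"spin":0},{"grip":1,"travel":[0,-0.1,0],"spin":0}]'
python3 -m handwheel '[{"grip":1,"travel":[0,-0.06,0],"spin":0},{"grip":1,"travel":[0,-0.04,0],"spin":0}]'
```

```text
time_s: 30.98
tcp_pos: [0.5402, 0.1106, 0.1689]
eef_rot: [179.9, -0.0, -90.5]
contact_force: [-2.2, -0.3, -1.6]
gripper_width: 0.0119
gripper_force: 50.0
time_s: 31.35
tcp_pos: [0.5486, 0.1105, 0.1688]
eef_rot: [179.9, -0.0, -90.5]
contact_force: [-4.9, -0.8, -0.4]
gripper_width: 0.0118
gripper_force: 50.0
time_s: 31.6
tcp_pos: [0.5514, 0.1105, 0.1688]
eef_rot: [179.9, -0.0, -90.5]
contact_force: [-3.8, -0.6, -2.8]
gripper_width: 0.0117
gripper_force: 50.0
```

```bash

python3 -m handwheel '[{"grip":1,"travel":[0,-0.04,0],"spin":0},{"grip":1,"travel":[0,0,0],"spin":0}]'|sed -n '2p;4p'
python3 -m handwheel '[{"grip":1,"travel":[0,-0.04,0],"spin":0},{"grip":1,"travel":[0,0,0],"spin":0}]'|sed -n '2p;4p'
```

```text
tcp_pos: [0.5527, 0.1105, 0.1688]
contact_force: [-3.3, -0.5, -4.2]
tcp_pos: [0.5533, 0.1105, 0.1689]
contact_force: [-6.3, 0.0, -1.6]
```

```bash

python3 -m handwheel '[{"grip":1,"travel":[0,-0.04,0],"spin":0},{"grip":1,"travel":[0,0,0],"spin":0}]'|sed -n '2p;4p'
```

```text
tcp_pos: [0.5537, 0.1105, 0.1689]
contact_force: [-8.6, 0.6, 1.0]
```

```bash

python3 -m handwheel '[{"grip":1,"travel":[0,-0.06,0],"spin":0},{"grip":1,"travel":[0,0,0],"spin":0}]'|sed -n '1,2p;4p'
```

```text
time_s: 32.6
tcp_pos: [0.5543, 0.1103, 0.1689]
contact_force: [-12.6, 1.1, 4.7]
```

```bash

python3 -m handwheel '[{"grip":1,"travel":[0,0.1,0],"spin":0},{"grip":1,"travel":[0,0.9,0],"spin":0},{"grip":1,"travel":[1,1,0],"spin":0},{"grip":1,"travel":[1,1,0],"spin":0},{"grip":1,"travel":[1,1,0],"spin":-1},{"grip":1,"travel":[1,0,0],"spin":-1},{"grip":1,"travel":[0.6,0,0],"spin":-1},{"grip":1,"travel":[0,0,0],"spin":-1}]'
python3 -m handwheel '[{"grip":1,"travel":[0,0,0],"spin":-1},{"grip":1,"travel":[0,0,0],"spin":-1},{"grip":1,"travel":[0,0,0],"spin":-1},{"grip":1,"travel":[0,0,0],"spin":-1},{"grip":1,"travel":[0,0,0],"spin":-1},{"grip":1,"travel":[0,0,0],"spin":-1},{"grip":1,"travel":[0,0,0],"spin":-1},{"grip":1,"travel":[0,0,0],"spin":-1}]'
python3 -m handwheel '[{"grip":1,"travel":[0,0,0],"spin":-1},{"grip":1,"travel":[0,0,0],"spin":-1},{"grip":1,"travel":[0,0,0],"spin":-1},{"grip":1,"travel":[0,0,0],"spin":-1},{"grip":1,"travel":[0,0,0],"spin":-1},{"grip":1,"travel":[0,0,0],"spin":-1},{"grip":1,"travel":[0,0,0],"spin":0},{"grip":1,"travel":[0,0,0],"spin":0}]'
python3 - <<'E'
from h import *
im,k=snap('wrist','w10.png');np.savez('w10.npz',K=k[0],T=k[1])
print(k[1].round(3).tolist())
g=cv2.cvtColor(im,cv2.COLOR_RGB2GRAY)
for t in('bookend_mid','rack','book1_mid','book2_mid','book3_mid','book4_mid'):print(t,[(np.round(q['position']),round(q['p'],2)) for q in models.find_in('wrist',t)])
E
```

```text
time_s: 33.6
tcp_pos: [0.4625, -0.0035, 0.1703]
eef_rot: [-179.7, -0.0, -70.3]
contact_force: [0.4, 0.8, -3.8]
gripper_width: 0.0118
gripper_force: 50.0
time_s: 34.6
tcp_pos: [0.4624, -0.0027, 0.1702]
eef_rot: [-179.8, -0.2, -30.3]
contact_force: [0.3, -0.0, -2.6]
gripper_width: 0.0118
gripper_force: 50.0
time_s: 35.6
tcp_pos: [0.4611, -0.003, 0.1695]
eef_rot: [-180.0, -0.1, -0.6]
contact_force: [-0.8, -0.1, -2.7]
gripper_width: 0.0119
gripper_force: 50.0
[[-0.011, -0.964, -0.264, 0.532], [-1.0, 0.011, 0.003, -0.004], [0.0, 0.265, -0.964, 0.319], [0.0, 0.0, 0.0, 1.0]]
bookend_mid [(array([347., 194.]), 0.63)]
rack [(array([48., 47.]), 0.68)]
book1_mid [(array([86., 48.]), 0.75)]
book2_mid [(array([115.,  46.]), 0.88), (array([350., 191.]), 0.4)]
book3_mid []
book4_mid [(array([221.,  44.]), 0.9)]
```

```bash

python3 -m handwheel '[{"grip":1,"travel":[1,0,0],"spin":0},{"grip":1,"travel":[1,0,0],"spin":0},{"grip":1,"travel":[1,0,0],"spin":0},{"grip":1,"travel":[1,0,0],"spin":0},{"grip":1,"travel":[1,0,0],"spin":0},{"grip":1,"travel":[0.46,0,0.3],"spin":0},{"grip":1,"travel":[0,-0.5,0.1],"spin":0},{"grip":1,"travel":[0,-0.5,0],"spin":0}]'
python3 -m handwheel '[{"grip":1,"travel":[0,-0.5,0],"spin":0},{"grip":1,"travel":[0,-0.2,0],"spin":0},{"grip":1,"travel":[0,-0.2,0],"spin":0},{"grip":1,"travel":[0,0,0],"spin":0}]'
python3 -m handwheel '[{"grip":1,"travel":[0,-0.2,0],"spin":0},{"grip":1,"travel":[0,-0.2,0],"spin":0}]'
```

```text
time_s: 36.95
tcp_pos: [0.596, 0.0212, 0.1584]
eef_rot: [180.0, 0.1, -0.5]
contact_force: [-0.1, -0.9, -2.1]
gripper_width: 0.0117
gripper_force: 50.0
time_s: 37.45
tcp_pos: [0.5971, 0.0433, 0.1593]
eef_rot: [180.0, -0.0, -0.4]
contact_force: [-0.9, 0.3, -2.5]
gripper_width: 0.0117
gripper_force: 50.0
time_s: 37.7
tcp_pos: [0.5965, 0.052, 0.1586]
eef_rot: [179.9, 0.1, -0.5]
contact_force: [-0.5, -4.5, -4.9]
gripper_width: 0.0117
gripper_force: 50.0
```

```bash

python3 -m handwheel '[{"grip":1,"travel":[0,-0.15,0],"spin":0},{"grip":1,"travel":[0,-0.15,0],"spin":0},{"grip":1,"travel":[0,-0.15,0],"spin":0}]'|sed -n '2,4p'
python3 -m handwheel '[{"grip":1,"travel":[0,-0.12,0],"spin":0},{"grip":1,"travel":[0,-0.12,0],"spin":0}]'|sed -n '2,4p'
```

```text
tcp_pos: [0.5971, 0.0644, 0.1588]
eef_rot: [180.0, 0.0, -0.5]
contact_force: [0.1, -4.2, -5.8]
tcp_pos: [0.5974, 0.0707, 0.1591]
eef_rot: [-180.0, -0.0, -0.5]
contact_force: [-0.4, -3.7, -4.8]
```

```bash

python3 -m handwheel '[{"grip":1,"travel":[0,-0.1,0],"spin":0},{"grip":1,"travel":[0,-0.1,0],"spin":0},{"grip":1,"travel":[0,0,0],"spin":0}]'|sed -n '1,4p'
python3 -m handwheel '[{"grip":1,"travel":[0,-0.06,0],"spin":0},{"grip":1,"travel":[0,0,0],"spin":0}]'|sed -n '2,4p'
```

```text
time_s: 38.7
tcp_pos: [0.5975, 0.0758, 0.1591]
eef_rot: [-180.0, -0.0, -0.5]
contact_force: [0.9, -2.4, -3.9]
tcp_pos: [0.5974, 0.077, 0.1591]
eef_rot: [-180.0, -0.0, -0.5]
contact_force: [0.3, -3.8, -4.1]
```

```bash

python3 -m handwheel '[{"grip":1,"travel":[0,-0.06,0],"spin":0},{"grip":1,"travel":[0,0,0],"spin":0}]'|sed -n '1,4p'

```

```text
time_s: 39.2
tcp_pos: [0.5974, 0.0785, 0.1591]
eef_rot: [-180.0, -0.0, -0.5]
contact_force: [0.4, -3.6, -3.6]
```

```bash

python3 -m handwheel '[{"grip":1,"travel":[0,-0.05,0],"spin":0},{"grip":1,"travel":[0,0,0],"spin":0}]'|sed -n '1,4p'
python3 -m handwheel '[{"grip":1,"travel":[0,-0.05,0],"spin":0},{"grip":1,"travel":[0,0,0],"spin":0}]'|sed -n '1,4p'

```

```text
time_s: 39.45
tcp_pos: [0.5974, 0.0797, 0.159]
eef_rot: [-180.0, 0.0, -0.5]
contact_force: [0.5, -2.7, -5.3]
time_s: 39.7
tcp_pos: [0.5974, 0.081, 0.159]
eef_rot: [-180.0, 0.0, -0.5]
contact_force: [0.3, -3.0, -5.0]
```

```bash

python3 -m handwheel '[{"grip":1,"travel":[0,-0.04,0],"spin":0},{"grip":1,"travel":[0,0,0],"spin":0}]'|sed -n '2p;4p'
python3 -m handwheel '[{"grip":1,"travel":[0,-0.04,0],"spin":0},{"grip":1,"travel":[0,0,0],"spin":0}]'|sed -n '2p;4p'

```

```text
tcp_pos: [0.5973, 0.0815, 0.1591]
contact_force: [0.3, -5.8, -3.3]
tcp_pos: [0.5971, 0.0817, 0.1591]
contact_force: [0.7, -9.3, -3.8]
```

```bash

python3 -m handwheel '[{"grip":1,"travel":[0,-0.04,0],"spin":0},{"grip":1,"travel":[0,0,0],"spin":0}]'|sed -n '1,2p;4p'

```

```text
time_s: 40.45
tcp_pos: [0.5971, 0.0819, 0.1591]
contact_force: [0.8, -10.8, -2.4]
```

```bash

python3 -m handwheel '[{"grip":1,"travel":[0,0.06,0],"spin":0},{"grip":1,"travel":[0,0,0.06],"spin":0},{"grip":1,"travel":[0,0,0.02],"spin":0},{"grip":1,"travel":[0,0,0],"spin":0}]'
```

```text
time_s: 40.95
tcp_pos: [0.5976, 0.0816, 0.1578]
eef_rot: [179.9, -0.0, -0.5]
contact_force: [-1.1, -6.8, -0.4]
gripper_width: 0.0117
gripper_force: 50.0
```

```bash

python3 -m handwheel '[{"grip":1,"travel":[0,0,0.02],"spin":0},{"grip":-0.5,"travel":[0,0,0],"spin":0},{"grip":-0.5,"travel":[0,0,0],"spin":0},{"grip":-0.5,"travel":[0,0,0],"spin":0},{"grip":-0.5,"travel":[0,0,0],"spin":0},{"grip":-0.5,"travel":[0,0,0],"spin":0}]'
python3 -m handwheel '[{"grip":-0.5,"travel":[0,0,-0.8],"spin":0},{"grip":-0.5,"travel":[0,0,-0.8],"spin":0},{"grip":-0.5,"travel":[0,0,-0.8],"spin":0},{"grip":-0.5,"travel":[-1,0,-0.8],"spin":0},{"grip":-0.5,"travel":[-1,0,-0.8],"spin":0},{"grip":-0.5,"travel":[-1,0,0],"spin":0},{"grip":-0.5,"travel":[-1,0,0],"spin":0},{"grip":-0.5,"travel":[-1,0,0],"spin":0}]'
python3 -m handwheel '[{"grip":-0.5,"travel":[-1,0,0],"spin":0},{"grip":-0.5,"travel":[0,0,0],"spin":0},{"grip":-0.5,"travel":[0,0,0],"spin":0}]'
python3 - <<'E'
from h import *
im,k=snap('wrist','w11.png');np.savez('w11.npz',K=k[0],T=k[1])
for t in('bookend_mid','rack','book1_mid','book2_mid','book3_mid','book4_mid'):print(t,[(np.round(q['position']),round(q['p'],2)) for q in models.find_in('wrist',t)])
# ascii of region
g=im.sum(2)
b=im.astype(int)
def ch(p):
    r,gg,bb=p; s=r+gg+bb
    if r-bb>70 and s>400: return '.'
    if r-bb>35: return 'w'
    return ' ' if s>450 else ('g' if s>200 else '#')
for r in range(0,130,4): print('%3d'%r,''.join(ch(b[r,c]) for c in range(180,420,2)))
E
```

```text
time_s: 41.7
tcp_pos: [0.5975, 0.0826, 0.1566]
eef_rot: [-180.0, -0.0, -0.5]
contact_force: [0.7, 0.8, 0.2]
gripper_width: 0.0562
gripper_force: 0.0
time_s: 42.7
tcp_pos: [0.4716, 0.0834, 0.2567]
eef_rot: [-180.0, -0.0, -0.5]
contact_force: [1.4, 0.5, 0.3]
gripper_width: 0.0659
gripper_force: 0.0
time_s: 43.08
tcp_pos: [0.4479, 0.0838, 0.2569]
eef_rot: [-180.0, -0.1, -0.4]
contact_force: [-0.5, 0.9, -0.6]
gripper_width: 0.0656
gripper_force: 0.0
bookend_mid [(array([351.,  53.]), 0.55)]
rack [(array([220.,  43.]), 0.74)]
book1_mid [(array([242.,  44.]), 0.61)]
book2_mid [(array([261.,  46.]), 0.86)]
book3_mid [(array([281.,  46.]), 0.8)]
book4_mid [(array([306.,  41.]), 0.93)]
  0 .............wwwwwwww###g         g                       g         wwwwwwwww...........................................
  4 .............wwwwwwww####         #                       g         wwwwwwwww...........................................
  8 .............wwwwwwwww###         #           g           g         wwwwwwwww...........................................
 12 ..............wwwwwwww###         #
[... 3010 characters left out ...]
wwwwwwwwwwwwwwwwwwwwwwwwwwwww........w....................ww...............
112 wwwwww............................wwwwwwwwwwwwwwwwwwwwwwwwwwwwwwwwwwwwwwww...w.ww.ww.....................w............w.
116 w.www.w.wwww.w....................wwwwwwwwwwwwwwwwwwwwwwwwwwwwwwwwwwwwwwww..............................................
120 www...www.w.w.ww...www............wwwwwwwwwwwwwwwwwwwwwwwwwwwwwwwwwwwwwwww..............................................
124 .............w....ww.w..www.www.wwwwwwwwwwwwwwwwwwwwwwwwwwwwwwwwwwwwwwwwww..............................................
128 ................w.................wwwwwwwwwwwwwwwwwwwwwwwwwwwwwwwwwwwwwwww..............................................
```

```bash
python3 - <<'E'
from h import *
d=np.load('w11.npz');k=(d['K'],d['T']);im=cv2.imread('pics/w11.png').astype(int)
g=im.sum(2)
for c in (240,245,256,262,275,285,290,302,310):
    col=g[60:110,c]; 
    # page end (white->dark) and bottom edge (dark -> wood)
    w=[r for r in range(60,100) if g[r,c]>450]; pe=max(w) if w else None
    wood=[r for r in range(85,110) if im[r,c,2]-im[r,c,0]>35 and g[r,c]>150]; be=min(wood) if wood else None
    print(c,pe,be, onz((c,pe+.5),k,.107)[:2].round(4) if pe else '', onz((c,be-.5),k,0)[:2].round(4) if be else '')
f=lambda c,r,z:onz((c,r),k,z).round(4)[:2]
print('panel front corner',f(214,82,.12),f(226,83,.12))
print('panel edges r20,r70',f(207.5,20,.12),f(211.5,70,.12),f(223,20,.12),f(228,70,.12))
for r in (4,20,40,60,72,74,76,78): print(r,g[r,300:346].tolist())
for r in(20,60): print(r,g[r,222:270].tolist())
E
```

```text
240 99 90 [0.5411 0.1642] [0.5619 0.1922]
245 99 93 [0.5411 0.1592] [0.558  0.1857]
256 81 92 [0.5578 0.1469] [0.5591 0.1707]
262 81 92 [0.5577 0.141 ] [0.5591 0.1626]
275 80 93 [0.5585 0.1281] [0.5576 0.1451]
285 80 93 [0.5585 0.1182] [0.5575 0.1315]
290 80 93 [0.5584 0.1133] [0.5575 0.1247]
302 78 93 [0.5601 0.1014] [0.5573 0.1084]
310 78 93 [0.5601 0.0935] [0.5572 0.0976]
panel front corner [0.556  0.1839] [0.555  0.1727]
panel edges r20,r70 [0.6078 0.1841] [0.5665 0.1851] [0.6076 0.1702] [0.5663 0.1697]
4 [694, 692, 694, 691, 692, 693, 691, 692, 690, 690, 693, 692, 696, 680, 563, 197, 180, 244, 250, 244, 247, 239, 252, 248, 244, 247, 251, 245, 243, 241, 220, 202, 340, 524, 574, 567, 566, 569, 566, 568, 569, 570, 568, 567, 573, 567]
20 [695, 691, 693, 693, 692, 692, 690, 692, 692, 691, 690, 693, 696, 681, 560, 184, 182, 239, 244, 232, 238, 238, 250, 256, 258, 260, 266, 270, 271, 268, 266, 254, 223, 241, 279, 284, 284, 284, 295, 287, 280, 280, 274, 285, 282, 285]
40 [712, 698, 698, 696, 694, 695, 693, 696, 696, 699, 696, 698, 702, 683, 554, 168, 213, 270, 274, 272, 281, 288, 280, 2
[... 1037 characters left out ...]
8 [477, 578, 570, 573, 569, 616, 677, 677, 672, 674, 676, 677, 682, 630, 374, 174, 149, 85, 82, 80, 91, 97, 88, 81, 95, 85, 79, 89, 99, 89, 109, 226, 288, 283, 273, 278, 272, 266, 255, 258, 267, 263, 275, 281, 277, 284]
20 [215, 142, 95, 82, 87, 124, 169, 97, 531, 708, 692, 688, 687, 690, 687, 689, 689, 689, 686, 690, 690, 689, 689, 692, 702, 648, 280, 128, 575, 752, 684, 559, 643, 697, 690, 693, 692, 690, 693, 689, 690, 690, 690, 690, 697, 719, 736, 699]
60 [289, 280, 279, 236, 183, 86, 96, 95, 123, 148, 130, 541, 716, 696, 696, 692, 694, 694, 695, 696, 692, 695, 694, 696, 695, 694, 702, 663, 413, 106, 543, 734, 705, 600, 594, 703, 695, 695, 695, 695, 696, 694, 695, 695, 695, 693, 704, 724]
```

```bash
python3 - <<'E'
from h import *
d=np.load('w11.npz');k=(d['K'],d['T']);im=cv2.imread('pics/w11.png').astype(int);g=im.sum(2)
f=lambda c,r,z:onz((c,r),k,z).round(4)[:2]
print('plate',f(316,6,.18),f(331.5,6,.18),f(315.5,72,.18),f(331,72,.18),'front',f(323,75,.18))
for c in(236,240,245): print(c,g[72:98,c].tolist())
print('book gaps at row60 z.11: cols',[c for c in range(222,318) if g[60,c]<450])
print([f(c,60,.11)[1] for c in (228,251,271,296,315)])
S=snap('side');print([(t,np.round(models.find_in('side',t)[0]['position'])) for t in('mug','vase','stapler')])
E
```

```text
plate [0.5971 0.0858] [0.597  0.0749] [0.5544 0.0868] [0.5543 0.0753] front [0.5523 0.0812]
236 [693, 709, 711, 700, 708, 675, 278, 135, 132, 93, 50, 63, 89, 91, 108, 71, 73, 331, 547, 556, 539, 525, 519, 535, 546, 538]
240 [691, 701, 709, 698, 703, 672, 275, 137, 147, 111, 35, 56, 57, 65, 84, 94, 79, 76, 245, 472, 549, 528, 527, 532, 539, 539]
245 [691, 702, 705, 695, 705, 673, 273, 134, 145, 111, 59, 32, 40, 41, 59, 77, 94, 90, 77, 90, 146, 260, 330, 318, 389, 495]
book gaps at row60 z.11: cols [222, 223, 224, 225, 226, 227, 228, 229, 230, 231, 232, 250, 251, 296, 297, 298, 314, 315, 316, 317]
[np.float64(0.1718), np.float64(0.1498), np.float64(0.1305), np.float64(0.1065), np.float64(0.0883)]
[('mug', array([278., 142.])), ('vase', array([265., 340.])), ('stapler', array([364., 308.]))]
```

```bash
python3 -c "
from plant import close_job
print(close_job())"
```

```text
the job is handed in; nothing more can be done
None
```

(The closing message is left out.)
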